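Check-weigh a jar on the workshop beam scale

TASK

Check the jar on the beam scale: swing the scale's arrest lever all the way over to the left, the pan's side, so that the beam is released and the pan sinks to rest on its stop, and leave it there for a full second. Then swing the lever all the way back to the right so that the beam is arrested level again, with the jar still standing in the pan.

Things in the scene. Friction and masses are not known exactly. Their poses are not given: they have to be found in the camera images.
- arrest (a joint): The scale's arrest lever, on a level shaft running front to back 60 mm above the table. 0 = arrested: it leans 0.6 rad to the right, towards the pillar, and its roller holds the beam level. Grows as it swings up and over to the left (the pan's side); 1.2 = released, leaning 0.6 rad to the left. Hard stop at each end. It stays where it is left; 1 to 3 N at the knob moves it. Starts at 0 to 0.08.
- knob (a point): Centre of the 30 mm black ball knob on the arrest lever, a 12 mm rod on the robot's side of the scale, 45 mm clear of its base. 100 mm from the shaft; 143 mm above the table at both ends, 160 mm half-way. z: from shaft to knob. x: level, along the shaft, away from the robot's side. The knob moves along +y (left) to release. Nothing over 60 mm tall stands within 60 mm of its path.
- beam (a joint): The scale's hinged aluminium beam, 330 mm long, lying left to right on a pillar, with a round steel pan at its left end and a brass counterweight at its right. 0 = level; grows as the pan sinks; 0.12 rad = resting on its stop. The pan side is always the heavier, so it sinks by itself within 1 s once the lever is released; the lever lifts it level again.
- jar_mid (a point): Centre of the white jar with brass lid (62 mm wide, 78 mm tall) standing loose in the pan; its foot is 115 mm up when the beam is level, its axis 120 mm behind the lever's plane and 80 mm left of the lever's shaft. Leave it there. Its twin on the table behind the scale, and a switch box with a similar, shorter lever at the right of the bench, are not part of the job.
Things that resemble listed ones, but are neither listed nor needed, are in the scene too. What is shaped like the part that bears jar_mid but pink or turquoise is not meant.

How it is judged (in metres and radians):
On the way, in this order (a step that is already met when the one before it is completed fails the run):
1. the arrest lever is swung over to the left (beyond 0.9 rad) and the beam has sunk to its stop (beyond 0.1 rad) and stays there for 0.5 s (value of joint arrest above 0.9 rad and value of joint beam above 0.1 rad), for 0.5 s.
2. the lever is back at the right (below 0.2 rad) and the beam is level (below 0.02 rad) (value of joint arrest below 0.2 rad and value of joint beam below 0.02 rad), for 0.2 s.
At the end, for the whole second after the job is handed in: The arrest lever is back within 0.2 rad of its right-hand (arrested) end, the beam is level within 0.02 rad and still, and the jar stands upright (within 10 degrees) in the pan within 20 mm of where it started (all of step 2 and velocity of joint beam between -0.05 and 0.05 rad/s and distance of jar_mid from where it was at the start of the episode below 0.02 m and angle between jar_mid's own z axis and vertical below 0.17 rad); the robot touches nothing.
It fails at once if the jar falls out of the pan or topples (height (world z) of jar_mid below 0.09 m or angle between jar_mid's own z axis and vertical above 0.6 rad).
It also fails if it takes over 35 s, if anything falls off the work surface, if the arm or the gripper's body presses on something with over 40 N, if the wrist force passes 120 N, or if a joint passes its speed limit or range.

ROBOT

A 6-joint arm with a two-finger parallel gripper is mounted at the origin on the work surface. World frame = base frame: x ahead of the robot, y to its left, z up, the work surface at z = 0. Lengths are in m, angles in degrees, forces in N, time in s.
With the tool pointing down it reaches from about 0.35 to 0.875 m from the base axis. Payload 4.2 kg.
Tool frame: the origin (TCP) lies on the centre line of the jaws, within the pads' length; the fingertips stand 11 mm ahead of it and the grasp point (between the pads) lies 8 mm behind it; z points along the fingers, y is the line along which they close (so a half turn about z gives the same grasp; the last joint's range is limited). The gripper opens to 87 mm and grips with 3 to 60 N. Pads are 19 mm wide; open, the fingers measure 117 mm over their backs; the gripper's body (75 mm by 190 mm) begins 51 mm behind the grasp point.
Start: joints at [-48.552, 22.042, 0.453, 0, -68.411, -14.817], TCP at [0.28, -0.559, 0.234] pointing down, gripper open.
Joint ranges: [-179.83, 179.83], [-69.29, 118.12], [-61.27, 80.66], [-181.25, 117.63], [-171.15, -9.14], [-177.46, 177.46]. Speed limits (degrees/s): [159.86, 159.86, 180, 180, 180, 180].

INTERFACE

Orientations are given as a 3x3 rotation matrix whose columns are the frame's x, y, z axes.
In Python, from station import r gives the robot as it stands.
- The arm moves only by the tool servo_tool, never from a script. Its argument "commands" is a list that holds one entry, the list of rows, each a list of 7 numbers: the closure, from 0 (fully open) to 1 (shut), then the shift along the tool's x, y, z in mm, then the turn, a rotation vector about the tool's x, y, z in rad. In form: [[[claw, x, y, z, ax, ay, az], ...]]. A call has exactly 5 rows; each row is the pose to reach, as a shift and turn from the pose commanded when the call began, along the tool's axes at that moment; what a row does not reach only later rows make up. A row lasts 1/10 s, in which the tool goes at most 50 mm and 8.59 degrees, less where a joint would pass 70% of its speed; a pose out of reach is approached as far as the arm can. A call with a gripper value outside its range is refused whole. The fingers move at their own pace and stop on an object; the grip force is fixed at half the most. Time passes only in rows, so rows that repeat a pose let the fingers close, or fill a call up. It gives the time, the measured TCP pose, the force, the opening and the grip force at its end, in the units of the state.
- r.sense(): the state, without advancing time (a new reading comes with each control period).
- r.capture(name): name is "scene" or "top" or "wrist"; returns a dict with "pixels" (480x640x3 uint8, red, green, blue), "camera_matrix" (3x3 intrinsics, pixels), "R" (3x3) and "t" (3): a world point X has camera coordinates R X + t. Camera axes: x right, y down, z forward; pixel columns grow to the right and rows downward; lengths in m; the calibration is good to about 2 mm. The wrist camera is an equidistant fisheye: a pixel r from the principal point sees the ray r / f radians off the axis. A picture is of the moment at which its call begins. There is no depth.
- r.finish_job(): hands the job in; it is judged then, once.
The state is a dict: "time_s": time; "joints": joint angles; "joint_velocities": joint speeds; "effort": joint torques, N m; "tcp_pos": TCP position; "ee_rot": TCP orientation; "wrist_force": force on the tool from outside, world axes, zero at the start; "moment": the same for the moment, N m; "gripper_width": opening from 0.0 (shut) to 1.0 (fully open); "gripper_force": force on a finger pad.
Only numpy, scipy, OpenCV 4.12 (cv2) and the standard library are available. Lean on these libraries where they do the work, as an engineer would, in place of code of your own. Each camera call takes 0.05 s, during which the arm holds its last target. There are 200 camera calls.

## Working session

There is one attempt and no reset: what is moved stays moved. The work goes in short steps, Python scripts to look and compute and a tool call to move; the robot and the scene stay as the last step left them, time stands still between calls to the robot, and variables do not carry over. Pictures are saved under pics/ and viewed, at most 10 in all, crops included, and the job is handed in when it is done.

Besides the shell and the picture viewer there is one more tool, called after "Emit:" as name([rows], argument=value, ...), one row to a line, values as JSON. servo_tool: Moves the arm, as the interface text tells. Its arguments: {"type":"object","properties":{"commands":{"type":"array","items":{"type":"array","items":{"type":"array","items":{"type":"number"}}}}},"required":["commands"]}

```bash
mkdir -p pics; python3 - <<'E'
from station import r
import cv2,numpy as np
for n in ("scene","top"):
    c=r.capture(n); cv2.imwrite(f"pics/{n}0.png",c["pixels"][:,:,::-1]); np.savez(f"{n}0.npz",**c)
    print(n,c["camera_matrix"].tolist(),c["R"].round(3).tolist(),c["t"])
s=r.sense();print(s["time_s"],s["ee_rot"],s["tcp_pos"])
E
```

```text
scene [[463.240799236486, 0.0, 324.3617755532939], [0.0, 463.240799236486, 231.51166001886435], [0.0, 0.0, 1.0]] [[-0.301, 0.954, 0.013], [0.715, 0.235, -0.658], [-0.631, -0.188, -0.753]] [ 0.11008005 -0.43805572  1.16249911]
top [[482.6891181066862, 0.0, 319.9184468641362], [0.0, 482.6891181066862, 241.0806908233224], [0.0, 0.0, 1.0]] [[0.008, -1.0, 0.015], [-0.988, -0.01, -0.152], [0.152, -0.013, -0.988]] [0.09818975 0.66163473 0.68672345]
0.1 [[-8.93981670e-01 -4.48102437e-01 -9.89515868e-04]
 [-4.48103510e-01  8.93980104e-01  1.67883458e-03]
 [ 1.32317629e-04  1.94425288e-03 -9.99998101e-01]] [ 0.27992934 -0.55823616  0.23257666]
```

View pics/scene0.png

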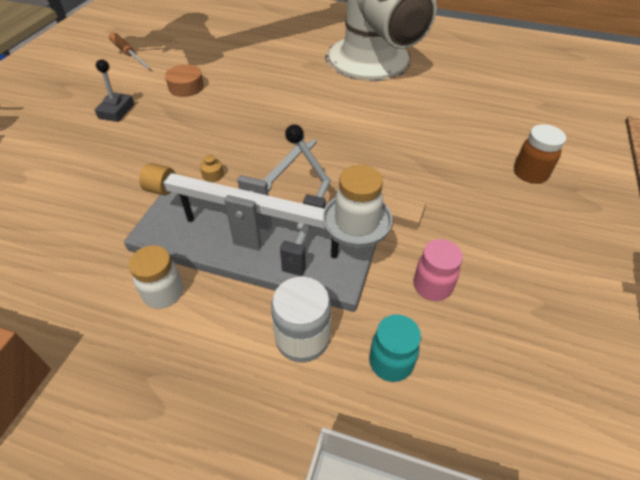

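View pics/top0.png

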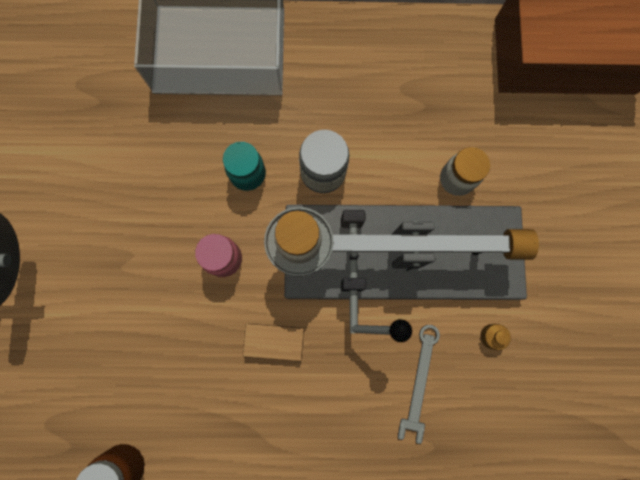

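The scene view shows the black knob at (294,133). The top view shows it at (400,330), with the shaft end at about (355,328) and the base edges running along the image rows.

```bash
cat > h.py <<'E'
import cv2,numpy as np
def blob(c,near,rad=25,thr=45):
    g=c["pixels"].max(2); m=(g<thr).astype(np.uint8)
    n,l,s,ce=cv2.connectedComponentsWithStats(m)
    k=min((i for i in range(1,n) if s[i,4]>40),key=lambda i:np.hypot(*(ce[i]-near)))
    return ce[k],s[k]
def tri(a,b,pa,pb):
    P=[c["camera_matrix"]@np.c_[c["R"],c["t"]] for c in (a,b)]
    X=cv2.triangulatePoints(P[0],P[1],np.array(pa,float),np.array(pb,float)); X=(X[:3]/X[3]).ravel()
    e=[(P[i]@np.r_[X,1]) for i in (0,1)]
    return X,[np.hypot(*(e[i][:2]/e[i][2]-p)) for i,p in enumerate((pa,pb))]
def plane(c,p,z):
    d=c["R"].T@np.linalg.inv(c["camera_matrix"])@[*p,1]; o=-c["R"].T@c["t"]
    return o+d*(z-o[2])/d[2]
E
python3 - <<'E'
from h import *
a=dict(np.load("scene0.npz"));b=dict(np.load("top0.npz"))
pa,sa=blob(a,(294,133));pb,sb=blob(b,(400,330));print(pa,sa,pb,sb)
print("knob",tri(a,b,pa,pb), plane(b,pb,.143))
for p in((287,206),(524,206),(285,298),(525,298)):print(plane(b,p,.015))
from station import r
s=r.sense();R=np.array(s["ee_rot"]);print(np.arctan2(R[1,1],R[0,1])*57.3)
E
```

```text
[294.07075472 133.89150943] [286 126  17  17 212] [400.10810811 330.41621622] [389 320  23  22 370]
knob (array([5.30173665e-01, 4.10711985e-04, 1.41887367e-01]), [np.float64(0.028570340677680092), np.float64(0.03148346829252316)]) [0.53019513 0.00064956 0.143     ]
[0.72284468 0.15756412 0.015     ]
[ 0.72732148 -0.22782004  0.015     ]
[0.57512976 0.15795303 0.015     ]
[ 0.57844582 -0.22100322  0.015     ]
116.63064815351767
```

The knob is at (0.530, 0.000, 0.142). With the tool's y along world y, the jaws can straddle the knob while open, and either finger can then push it. I'm approaching now.

Emit:
servo_tool([
  [[0,-20,16,0,0,0,0.09],[0,-50,41,0,0,0,0.18],[0,-85,70,0,0,0,0.28],[0,-120,98,0,0,0,0.37],[0,-155,127,0,0,0,0.465]],
])

```text
time_s: 0.6
tcp_pos: [0.362, -0.374, 0.2331]
ee_rot: [[-1.0, 0.005, -0.001], [0.005, 1.0, 0.001], [0.001, 0.001, -1.0]]
wrist_force: [0.6, -0.2, -0.3]
gripper_width: 0.998
gripper_force: 0.0
```

Emit:
servo_tool([
  [[0,-17,37,0,0,0,0],[0,-34,75,0,0,0,0],[0,-51,113,0,0,0,0],[0,-68,150,0,0,0,0],[0,-84,187,0,0,0,0]],
])

```text
time_s: 1.1
tcp_pos: [0.4461, -0.187, 0.2334]
ee_rot: [[-1.0, 0.0, -0.0], [0.0, 1.0, 0.0], [0.0, 0.0, -1.0]]
wrist_force: [-0.3, 0.3, 0.7]
gripper_width: 1.003
gripper_force: 0.0
```

Emit:
servo_tool([
  [[0,-17,40,0,0,0,0],[0,-36,80,0,0,0,0],[0,-54,120,0,0,0,0],[0,-84,175,0,0,0,0],[0,-84,187,0,0,0,0]],
])

```text
time_s: 1.6
tcp_pos: [0.5314, 0.0013, 0.233]
ee_rot: [[-1.0, -0.002, 0.0], [-0.002, 1.0, 0.0], [-0.0, 0.0, -1.0]]
wrist_force: [0.0, 0.4, 0.6]
gripper_width: 1.001
gripper_force: 0.0
```

```bash
python3 - <<'E'
from station import r
import cv2,numpy as np
s=r.sense();print(s["time_s"],s["tcp_pos"])
c=r.capture("wrist");cv2.imwrite("pics/w1.png",c["pixels"][:,:,::-1])
R,t,K=c["R"],c["t"],c["camera_matrix"]
for X in ([.53,.0004,.142],):
    p=R@X+t; th=np.arctan2(np.hypot(*p[:2]),p[2]); print(K[:2,2]+K[0,0]*th*p[:2]/np.hypot(*p[:2]))
E
```

```text
1.6 [0.53135059 0.00130915 0.23301646]
[322.23399206 250.37881753]
```

View pics/w1.png

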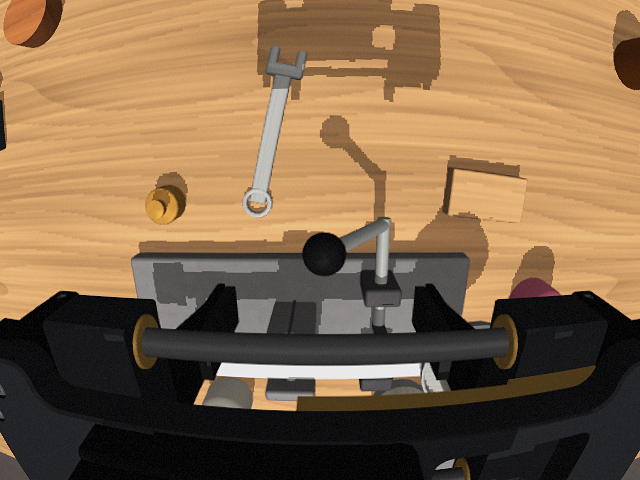

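The wrist view shows the knob at (323,254), close to the predicted (322,250) and centred between the open fingers. I'll lower 86 mm, then push left with the right finger.

Emit:
servo_tool([
  [[0,0,0,20,0,0,0],[0,0,0,45,0,0,0],[0,0,0,68,0,0,0],[0,0,0,82,0,0,0],[0,0,0,86,0,0,0]],
])

```text
time_s: 2.15
tcp_pos: [0.5283, -0.0022, 0.1454]
ee_rot: [[-1.0, 0.001, -0.005], [0.001, 1.0, -0.001], [0.005, -0.001, -1.0]]
wrist_force: [-0.8, -0.0, 0.4]
gripper_width: 1.003
gripper_force: 0.0
```

Emit:
servo_tool([
  [[0,0,10,0,0,0,0],[0,0,20,0,0,0,0],[0,0,27,0,0,0,0],[0,0,34,0,0,0,0],[0,0,40,0,0,0,0]],
])

```text
time_s: 2.65
tcp_pos: [0.5303, 0.0386, 0.1486]
ee_rot: [[-1.0, -0.001, 0.001], [-0.001, 1.0, -0.001], [-0.001, -0.001, -1.0]]
wrist_force: [0.7, -2.5, 2.7]
gripper_width: 0.997
gripper_force: 1.5
```

Emit:
servo_tool([
  [[0,0,10,0,0,0,0],[0,0,20,0,0,0,0],[0,0,30,0,0,0,0],[0,0,40,0,0,0,0],[0,0,50,0,0,0,0]],
])

```text
time_s: 3.15
tcp_pos: [0.5297, 0.0894, 0.1473]
ee_rot: [[-1.0, 0.0, -0.0], [0.0, 1.0, 0.0], [0.0, 0.0, -1.0]]
wrist_force: [0.3, -0.2, 0.8]
gripper_width: 1.003
gripper_force: 0.4
```

Emit:
servo_tool([
  [[0,0,10,0,0,0,0],[0,0,20,0,0,0,0],[0,0,30,0,0,0,0],[0,0,38,0,0,0,0],[0,0,44,0,0,0,0]],
])

```text
time_s: 3.65
tcp_pos: [0.5298, 0.1331, 0.1474]
ee_rot: [[-1.0, -0.0, -0.0], [-0.0, 1.0, -0.0], [0.0, -0.0, -1.0]]
wrist_force: [0.3, -1.7, -1.2]
gripper_width: 1.0
gripper_force: 0.4
```

Emit:
servo_tool([
  [[0,0,3,0,0,0,0],[0,0,5,0,0,0,0],[0,0,7,0,0,0,0],[0,0,8,0,0,0,0],[0,0,8,0,0,0,0]],
])

```text
time_s: 4.15
tcp_pos: [0.5298, 0.1395, 0.1474]
ee_rot: [[-1.0, 0.0, -0.001], [0.0, 1.0, -0.001], [0.001, -0.001, -1.0]]
wrist_force: [1.1, -3.5, -0.2]
gripper_width: 1.001
gripper_force: 1.8
```

```bash
python3 - <<'E'
from station import r
import cv2,numpy as np
s=r.sense();print(s["time_s"],s["tcp_pos"],s["wrist_force"])
c=r.capture("scene");im=c["pixels"][:,:,::-1];np.savez("scene1.npz",**c)
o=np.load("scene0.npz")["pixels"][:,:,::-1]
f=lambda i:cv2.resize(i[90:330,120:440],None,fx=1.25*1,fy=1.25)
cv2.imwrite("pics/s1.png",np.hstack([f(o),f(im)]))
E
```

```text
4.15 [0.52979303 0.13952059 0.14744038] [ 1.08177539 -3.47204997 -0.22508325]
```

View pics/s1.png

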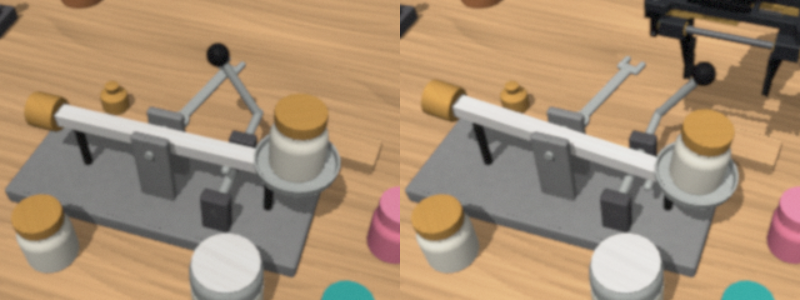

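The right half shows the lever leaning left, with the knob at (703,73) in the crop. The pan has sunk and the jar is upright. I'll nudge the lever to the stop and dwell.

Emit:
servo_tool([
  [[0,0,1,0,0,0,0],[0,0,2,0,0,0,0],[0,0,3,0,0,0,0],[0,0,3,0,0,0,0],[0,0,3,0,0,0,0]],
])

```text
time_s: 4.7
tcp_pos: [0.5297, 0.1401, 0.1472]
ee_rot: [[-1.0, 0.0, -0.002], [0.0, 1.0, -0.005], [0.002, -0.005, -1.0]]
wrist_force: [4.1, -11.1, -2.4]
gripper_width: 1.0
gripper_force: 6.1
```

Emit:
servo_tool([
  [[0,0,0,0,0,0,0],[0,0,0,0,0,0,0],[0,0,0,0,0,0,0],[0,0,0,0,0,0,0],[0,0,0,0,0,0,0]],
])

```text
time_s: 5.2
tcp_pos: [0.5297, 0.1401, 0.1472]
ee_rot: [[-1.0, 0.0, -0.002], [0.0, 1.0, -0.005], [0.002, -0.005, -1.0]]
wrist_force: [3.9, -12.1, -2.3]
gripper_width: 1.001
gripper_force: 6.0
```

Emit:
servo_tool([
  [[0,0,0,0,0,0,0],[0,0,0,0,0,0,0],[0,0,0,0,0,0,0],[0,0,0,0,0,0,0],[0,0,0,0,0,0,0]],
])

```text
time_s: 5.7
tcp_pos: [0.5297, 0.1401, 0.1472]
ee_rot: [[-1.0, 0.0, -0.002], [0.0, 1.0, -0.005], [0.002, -0.005, -1.0]]
wrist_force: [4.1, -11.6, -2.1]
gripper_width: 1.001
gripper_force: 6.0
```

```bash
python3 - <<'E'
from station import r
from h import *
s=r.sense();print(s["time_s"],s["tcp_pos"],s["wrist_force"])
c=r.capture("scene"); a=dict(np.load("scene0.npz")); w=dict(np.load("scene1.npz"))
# brass counterweight and jar lid centroids: start, released, now
for d in (a,w,c):
    h=cv2.cvtColor(d["pixels"],cv2.COLOR_RGB2HSV)
    def cen(u0,u1,v0,v1):
        m=cv2.inRange(h[v0:v1,u0:u1],(8,170,60),(22,255,255)); M=cv2.moments(m,True); return round(M["m10"]/M["m00"]+u0,1),round(M["m01"]/M["m00"]+v0,1),M["m00"]
    print(cen(135,172,155,200),cen(335,390,165,225))
p,_=blob(c,(362,148));print(p)
for y in (.105,.11,.113,.117):
    q=c["camera_matrix"]@(c["R"]@[.529,y,.143]+c["t"]);print(y,q[:2]/q[2])
E
```

```text
5.7 [0.52970383 0.14014219 0.1472357 ] [  4.08858588 -11.59777152  -2.14547963]Traceback (most recent call last):
  File "<stdin>", line 10, in <module>
  File "<stdin>", line 9, in cen
ZeroDivisionError: float division by zero
```

The lever is hard against the left stop at 12 N and not moving, and it has dwelt more than 1 s. Now I'll swing it back, slowly once the left finger makes contact.

Emit:
servo_tool([
  [[0,0,-12,0,0,0,0],[0,0,-28,0,0,0,0],[0,0,-44,0,0,0,0],[0,0,-54,0,0,0,0],[0,0,-62,0,0,0,0]],
])

```text
time_s: 6.25
tcp_pos: [0.5301, 0.0805, 0.1478]
ee_rot: [[-1.0, 0.001, 0.001], [0.001, 1.0, 0.001], [-0.001, 0.001, -1.0]]
wrist_force: [-1.2, 3.0, 2.4]
gripper_width: 0.996
gripper_force: 1.5
```

Emit:
servo_tool([
  [[0,0,-7,0,0,0,0],[0,0,-14,0,0,0,0],[0,0,-21,0,0,0,0],[0,0,-28,0,0,0,0],[0,0,-35,0,0,0,0]],
])

```text
time_s: 6.75
tcp_pos: [0.5301, 0.0461, 0.1477]
ee_rot: [[-1.0, -0.0, 0.0], [-0.0, 1.0, 0.0], [-0.0, 0.0, -1.0]]
wrist_force: [0.2, 2.8, 1.9]
gripper_width: 1.001
gripper_force: 1.2
```

Emit:
servo_tool([
  [[0,0,-7,0,0,0,0],[0,0,-14,0,0,0,0],[0,0,-21,0,0,0,0],[0,0,-28,0,0,0,0],[0,0,-35,0,0,0,0]],
])

```text
time_s: 7.25
tcp_pos: [0.5296, 0.0105, 0.1474]
ee_rot: [[-1.0, 0.0, -0.001], [0.0, 1.0, -0.0], [0.001, -0.0, -1.0]]
wrist_force: [0.2, 1.2, 1.1]
gripper_width: 1.001
gripper_force: 0.7
```

Commanded y is about 0.012, and the right end is expected near -0.030.

Emit:
servo_tool([
  [[0,0,-7,0,0,0,0],[0,0,-14,0,0,0,0],[0,0,-21,0,0,0,0],[0,0,-28,0,0,0,0],[0,0,-35,0,0,0,0]],
])

```text
time_s: 7.75
tcp_pos: [0.5296, -0.0243, 0.1472]
ee_rot: [[-1.0, 0.0, -0.001], [0.0, 1.0, 0.0], [0.001, 0.0, -1.0]]
wrist_force: [0.3, 2.0, -2.3]
gripper_width: 1.001
gripper_force: 1.0
```

Emit:
servo_tool([
  [[0,0,-2,0,0,0,0],[0,0,-4,0,0,0,0],[0,0,-6,0,0,0,0],[0,0,-7,0,0,0,0],[0,0,-7,0,0,0,0]],
])

```text
time_s: 8.25
tcp_pos: [0.5299, -0.0307, 0.1476]
ee_rot: [[-1.0, 0.0, -0.0], [0.0, 1.0, -0.0], [0.0, -0.0, -1.0]]
wrist_force: [-1.5, 1.5, -1.8]
gripper_width: 1.0
gripper_force: 0.7
```

Emit:
servo_tool([
  [[0,0,-1,0,0,0,0],[0,0,-2,0,0,0,0],[0,0,-3,0,0,0,0],[0,0,-3,0,0,0,0],[0,0,-3,0,0,0,0]],
])

```text
time_s: 8.75
tcp_pos: [0.53, -0.0317, 0.1473]
ee_rot: [[-1.0, -0.0, 0.001], [-0.0, 1.0, 0.003], [-0.001, 0.003, -1.0]]
wrist_force: [-0.7, 9.2, -2.0]
gripper_width: 0.998
gripper_force: 4.8
```

The lever is at the right stop, with the force up to 9 N. I'll recentre the open jaws around the knob, +29 mm, and lift.

Emit:
servo_tool([
  [[0,0,6,0,0,0,0],[0,0,15,0,0,0,0],[0,0,24,0,0,0,0],[0,0,30,0,0,0,0],[0,0,30,0,0,0,0]],
])

```text
time_s: 9.25
tcp_pos: [0.53, -0.003, 0.1477]
ee_rot: [[-1.0, -0.001, 0.0], [-0.001, 1.0, -0.0], [-0.0, -0.0, -1.0]]
wrist_force: [0.3, -0.2, -0.0]
gripper_width: 1.001
gripper_force: 0.0
```

Emit:
servo_tool([
  [[0,0,0,-15,0,0,0],[0,0,0,-40,0,0,0],[0,0,0,-70,0,0,0],[0,0,0,-95,0,0,0],[0,0,0,-110,0,0,0]],
])

```text
time_s: 9.75
tcp_pos: [0.5306, -0.0039, 0.26]
ee_rot: [[-1.0, 0.0, 0.003], [0.0, 1.0, 0.0], [-0.003, 0.0, -1.0]]
wrist_force: [0.3, -0.4, -0.3]
gripper_width: 0.999
gripper_force: 0.0
```

Emit:
servo_tool([
  [[0,20,-30,0,0,0,0],[0,40,-60,0,0,0,0],[0,60,-100,0,0,0,0],[0,70,-130,0,0,0,0],[0,70,-140,0,0,0,0]],
])

```text
time_s: 10.25
tcp_pos: [0.4583, -0.1458, 0.2579]
ee_rot: [[-1.0, 0.003, 0.0], [0.003, 1.0, -0.0], [-0.0, -0.0, -1.0]]
wrist_force: [-0.7, 0.7, -0.3]
gripper_width: 1.003
gripper_force: 0.0
```

```bash
python3 - <<'E'
from station import r
import cv2,numpy as np
s=r.sense();print(s["time_s"],s["tcp_pos"],s["wrist_force"])
c=r.capture("scene");im=c["pixels"][:,:,::-1]
o=np.load("scene0.npz")["pixels"][:,:,::-1]
f=lambda i:cv2.resize(i[90:330,120:440],None,fx=1.25*1,fy=1.25)
d=cv2.absdiff(im[120:260,135:400],o[135-15:260,135:400]).max(2);print((d>40).sum())
cv2.imwrite("pics/s2.png",np.hstack([f(o),f(im)]))
E
```

```text
10.25 [ 0.45830396 -0.14576148  0.25790502] [-0.66924546  0.68755793 -0.26371348]
216
```

View pics/s2.png

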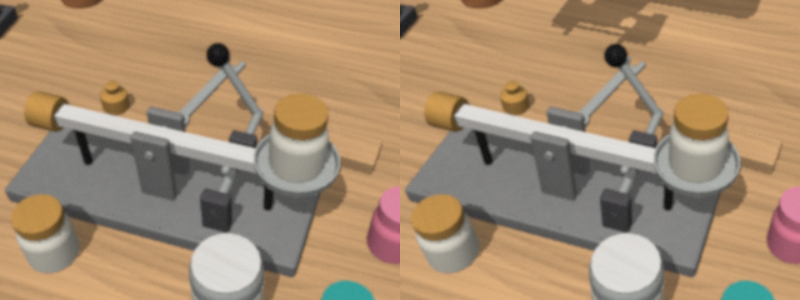

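The after picture matches the start: the knob is back at the right at (616,55) in the crop, the beam is level, and the jar is upright in place.

Emit:
servo_tool([
  [[0,0,0,0,0,0,0],[0,0,0,0,0,0,0],[0,0,0,0,0,0,0],[0,0,0,0,0,0,0],[0,0,0,0,0,0,0]],
])

```text
time_s: 10.8
tcp_pos: [0.4601, -0.1431, 0.2575]
ee_rot: [[-1.0, -0.001, -0.0], [-0.001, 1.0, 0.0], [0.0, 0.0, -1.0]]
wrist_force: [-0.1, -0.3, -0.0]
gripper_width: 1.0
gripper_force: 0.0
```

```bash
python3 -c "
from station import r
print(r.finish_job())"
```

```text
the job is handed in; nothing more can be done
None
```

I swung the lever to its left stop, held it there for over a second with the pan sunk, then swung it back to the right stop; the last picture shows the beam level and the jar upright in the pan, and the job is handed in (no verdict was returned).

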